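Scrub the blow mould and present the brush over the tray

ROBOT

A 7-joint arm with a two-finger parallel gripper is mounted at the origin on the work surface. World frame = base frame: x ahead of the robot, y to its left, z up, the work surface at z = 0. Lengths are in mm, angles in degrees, forces in N, time in s.
With the tool pointing down it reaches from about 425 to 925 mm from the base axis. Payload 6.8 kg.
Tool frame: the origin (TCP) lies midway between the tips of the shut fingers; the grasp point (between the pads) lies bot.grip_point_offset behind it (bot.grip_point_offset is the distance from the TCP to the grasp point, in mm); z points along the fingers, y is the line along which they close (so a half turn about z gives the same grasp; the last joint's range is limited). The gripper opens to 88 mm and grips with 3 to 60 N. Pads are 20 mm wide; open, the fingers measure 115 mm over their backs; the gripper's body (75 mm by 178 mm) begins 61 mm behind the grasp point.
Start: joints at [67.145, 27.33, 1.283, 89.118, -0.659, 63.558, -4.761], TCP at [193.544, -646.675, 222.664] pointing down, gripper open.
Joint ranges: [-169.35, 169.35], [-19.33, 120.38], [-80.79, 83.38], [13.8, 139.57], [-78.32, 258.32], [9.67, 109.79], [-169.56, 169.56]. Speed limits (degrees/s): [136.94, 136.94, 180, 180, 180, 180, 180].

INTERFACE

Orientations are given as [roll, pitch, yaw] about the fixed x, y, z axes, in that order (R = Rz(yaw) Ry(pitch) Rx(roll)).
In Python, from cell import bot gives the robot as it stands.
- The arm moves only by the tool apply_moves, never from a script. Its argument "deltas" is a list of rows, each a list of 3 entries, a list of its own where there are three numbers: the shift along the tool's x, y, z in cm, then the turn, a rotation vector about the tool's x, y, z in rad, then the opening in per cent of the stroke, from 0 (shut) to 100 (fully open). In form: [[[dx, dy, dz], [rx, ry, rz], fingers], ...]. A call has exactly 10 rows; each row is the pose to reach, as a shift and turn from the pose commanded when the call began, along the tool's axes at that moment; what a row does not reach only later rows make up. A row lasts 1/12 s, in which the tool goes at most 41.7 mm and 7.16 degrees, less where a joint would pass 70% of its speed; a pose out of reach is approached as far as the arm can. A call with a gripper value outside its range is refused whole. The fingers move at their own pace and stop on an object; "squeeze" is the grip in N (left out, the last holds). Time passes only in rows, so rows that repeat a pose let the fingers close, or fill a call up. It gives the time, the measured TCP pose, the force, the opening and the grip force at its end, in the units of the state.
- bot.observe(): the state, without advancing time (a new reading comes with each control period).
- bot.read_camera(name): name is "scene" or "top" or "wrist"; returns a dict with "image" (420x560x3 uint8, red, green, blue), "vfov" (degrees; the focal length in pixels is half the picture's height over the tangent of half this angle, whatever the lens; pixels are square), "cx", "cy" (the principal point, pixels), "view" (4x4, takes a point from world to camera coordinates). Camera axes: x right, y down, z forward; pixel columns grow to the right and rows downward; lengths in mm; the calibration is good to about 2 mm. The wrist camera is an equidistant fisheye: a pixel r from the principal point sees the ray r / f radians off the axis. A picture is of the moment at which its call begins. There is no depth.
- bot.finish_job(): hands the job in; it is judged then, once.
The state is a dict: "time": time; "joint_pos": joint angles; "joint_velocities": joint speeds; "joint_torque": joint torques, N m; "position": TCP position; "ee_rot": TCP orientation; "contact_force": force on the tool from outside, world axes, zero at the start; "wrist_torque": the same for the moment, N m; "finger_gap": opening from 0.0 (shut) to 1.0 (fully open); "finger_force": force on a finger pad.
Only numpy, scipy, OpenCV 4.12 (cv2) and the standard library are available. Lean on these libraries where they do the work, as an engineer would, in place of code of your own. Each camera call takes 0.05 s, during which the arm holds its last target. There are 200 camera calls.

TASK

The bore brush stands in the tall iron blow mould: scrub the bore with two full strokes, each one lifting the bristle head about half the depth of the bore (still inside it) and pushing it back down to the bottom. Then draw the brush right out, move it over the shallow metal tray and tip it about 45 degrees from upright, bristle end lower, for inspection. Finish while still holding it like that, still, with the bristle head above the middle of the tray and clear of it by about 10 cm; leave the mould standing where it is and the other tools on the bench undisturbed.

Things in the scene. Friction and masses are not known exactly. Their poses are not given: they have to be found in the camera images.
- brush: Bore brush, 190 mm, 80 to 170 g, standing loose in the tall mould's bore. Origin: centre of the bristle head's lower end; z along the brush towards the handle. Rigid black and grey bristle head, diameter 34, z 0 to 50 mm; wire stem, diameter 8, to 110; square wooden handle 24 x 24 mm, z 110 to 190, faces square to x and y; only the handle and a bit of stem show above the mould at first.
- brush_handle (a point): Middle of the square wooden handle, on the brush's axis, 150 mm above the brush's origin; same axes as the brush.
- brush_head (a point): Middle of the bristle head, on the brush's axis, 25 mm above the brush's origin.
- mould: Tall dark cast-iron blow mould, loose, 2.6 kg: upright cylinder, outer diameter 68, height 100 mm, with two small side ribs, on a foot flange of diameter 96, 9 mm thick. Round bore open at the top, diameter 42, 90 mm deep, its flat floor 10 mm above the bench. Origin: centre of the underside; z up.
- mould_mouth (a point): Centre of the bore's mouth, 100 mm above the mould's underside.
- tray: Shallow square open tray of bare metal, fixed to the bench, 200 x 200 mm outside, walls 3 mm thick and 22 mm high. Origin: centre of the underside; x and y along its sides.
- spare_mould: Bystander: low wide empty iron mould, diameter 84 mm, height 55 mm, standing. Origin: centre of the underside.
- jacks: Bystander: steel glassworker's jacks (large tongs) lying flat, 275 mm long along their x, 70 mm wide, 12 mm high. Origin: at mid length, on the bench.
- block: Bystander: round dark wooden shaping block, diameter 84 mm, height 45 mm, with a light wooden handle that reaches 185 mm out to its -x. Origin: centre of the round part's underside.
Things that resemble listed ones, but are neither listed nor needed, are in the scene too. What is shaped like the mould but orange or pink is not meant.

How it is judged:
By the outcome, as a careful person would: the job done as asked, in the order asked, and still so for the second after the job is handed in, while the arm keeps its last pose, push and grip.
It also fails if it takes over 45 s, if anything falls off the work surface, if the arm or the gripper's body presses on something with over 40 N, if the wrist force passes 120 N, or if a joint passes its speed limit or range.

## Working session

There is one attempt and no reset: what is moved stays moved. The work goes in short steps, Python scripts to look and compute and a tool call to move; the robot and the scene stay as the last step left them, time stands still between calls to the robot, and variables do not carry over. Pictures are saved under pics/ and viewed, at most 10 in all, crops included, and the job is handed in when it is done.

Besides the shell and the picture viewer there is one more tool, called in YAML: its name, and indented under it one key for each argument. apply_moves: Moves the arm, as the interface text tells. Its arguments: {"type":"object","properties":{"deltas":{"type":"array","items":{"type":"array"}},"squeeze":{"type":"number"}},"required":["deltas"]}

```bash
ls; mkdir -p pics; python3 - <<'E'
from cell import bot
import cv2,numpy as np,pickle
d={}
for n in("scene","top"):
    c=bot.read_camera(n);d[n]=c;cv2.imwrite(f"pics/{n}0.png",c["image"][:,:,::-1]);print(n,c["vfov"],c["cx"],c["cy"],np.round(c["view"],3).tolist())
pickle.dump(d,open("c0.pkl","wb"))
print(bot.observe(),bot.grip_point_offset)
E
```

```text
pics
scene 55.14349105803216 280.0805083234333 215.67001405176583 [[0.027, 1.0, 0.002, 1.456], [0.696, -0.017, -0.718, -327.22], [-0.718, 0.021, -0.696, 1569.789], [0.0, 0.0, 0.0, 1.0]]
top 50.771056633812734 273.36367929521805 212.2409705457429 [[-0.027, -1.0, -0.004, 3.034], [-0.98, 0.027, -0.198, 624.857], [0.198, -0.001, -0.98, 1343.916], [0.0, 0.0, 0.0, 1.0]]
{'time': 0.1, 'joint_pos': array([67.14667942, 27.37056315,  1.27843895, 89.16921262, -0.65831424,
       63.55771874, -4.76302339]), 'joint_velocities': array([ 0.04247104, -0.06885675, -0.02928845, -0.12562574,  0.03743495,
        0.03912537,  0.05339598]), 'joint_torque': array([ 5.88210271e-03, -5.84086883e+01,  1.54063996e+00, -2.73312467e+01,
       -5.42147155e-02,  1.31015442e-02,  5.68107839e-05]), 'position': array([ 193.3713057 , -646.17049934,  221.80948231]), 'ee_rot': array([-1.79910040e+02,  6.22791325e-03,  1.66608611e+01]), 'contact_force': array([0.04335681, 0.33085377, 0.04932674]), 'wrist_torque': array([ 0.00387488, -0.02336211,  0.01586617]), 'finger_force': 0.0, 'finger_gap': 0.9997360781077836} 18.700000000000003
```

View pics/scene0.png

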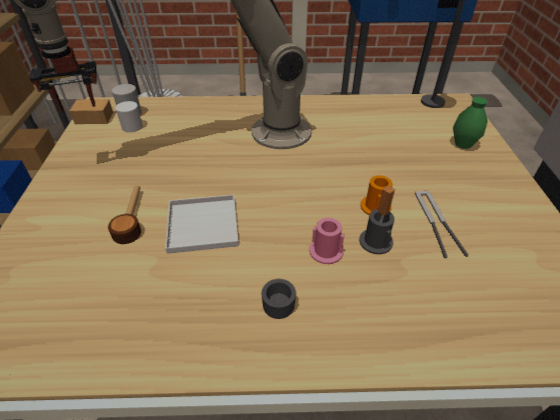

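View pics/top0.png

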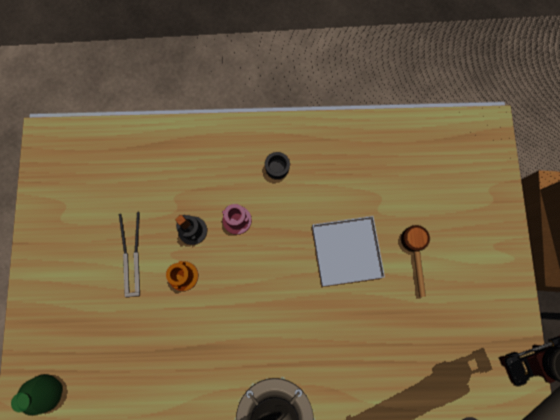

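Candidates: the dark mould with a wooden handle at scene (378,232) and top (192,231); the orange mould at scene (379,195) and top (180,276); the pink mould at scene (328,240) and top (236,219); and the low black spare mould at scene (279,298) and top (277,166). I choose the dark tall mould with the handle. The tray is at scene (203,222) and top (347,252). I'll check the choice in a close crop.

```bash
python3 - <<'E'
import cv2,numpy as np,pickle
d=pickle.load(open("c0.pkl","rb"))
a=d["scene"]["image"][175:260,340:420];b=d["top"]["image"][200:250,160:220]
a=cv2.resize(a,(480,510),interpolation=cv2.INTER_CUBIC);b=cv2.resize(b,(320,267),interpolation=cv2.INTER_CUBIC)
o=np.zeros((510,800,3),np.uint8);o[:,:480]=a;o[:267,480:]=b
o=np.clip(o*1.6,0,255).astype(np.uint8)
cv2.imwrite("pics/crop0.png",o[:,:,::-1])
E
```

```text
(no output)
```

View pics/crop0.png

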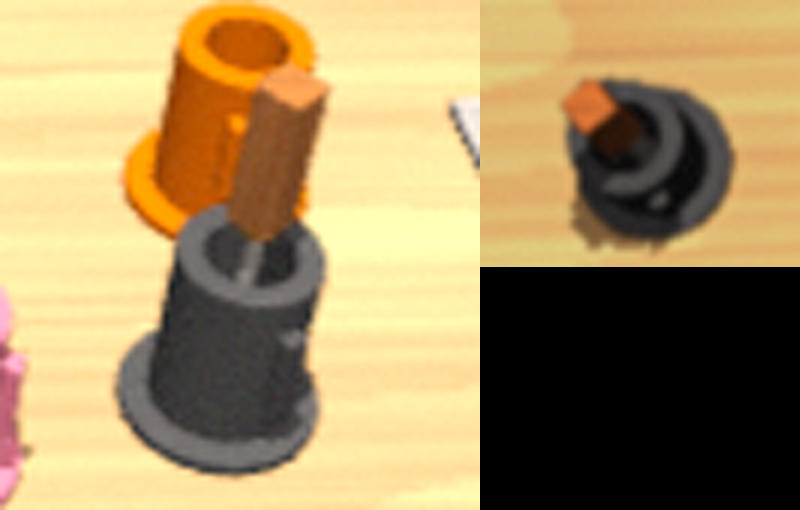

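The crop confirms it: the grey-black mould holds a leaning wooden handle. Its top face is near scene (388.5,189.7) and top (180.8,219.3). The mouth centre is near scene (381.7,218) and top (187.6,225.7).

```bash
cat > h.py <<'E'
import numpy as np,cv2,pickle
from scipy.spatial.transform import Rotation as R
def ray(c,u,v,fish=False):
    f=c["image"].shape[0]/2/np.tan(np.radians(c["vfov"]/2)); V=np.array(c["view"]); x=np.array([(u-c["cx"])/f,(v-c["cy"])/f])
    if fish:
        r=np.hypot(*x); d=np.array([*(x/r*np.sin(r)),np.cos(r)])
    else: d=np.array([*x,1.])
    d=V[:3,:3].T@d; return -V[:3,:3].T@V[:3,3], d/np.linalg.norm(d)
def plane(c,u,v,z,fish=False):
    o,d=ray(c,u,v,fish); return o+d*(z-o[2])/d[2]
def tri(*rs):
    A=sum(np.eye(3)-np.outer(d,d) for o,d in rs);b=sum((np.eye(3)-np.outer(d,d))@o for o,d in rs)
    p=np.linalg.solve(A,b);return p,[np.linalg.norm((np.eye(3)-np.outer(d,d))@(p-o)) for o,d in rs]
def proj(c,p,fish=False):
    V=np.array(c["view"]);q=V[:3,:3]@p+V[:3,3];f=c["image"].shape[0]/2/np.tan(np.radians(c["vfov"]/2))
    if fish:
        r=np.hypot(q[0],q[1]);t=np.arctan2(r,q[2]);return np.array([c["cx"]+f*t*q[0]/r,c["cy"]+f*t*q[1]/r])
    return np.array([c["cx"]+f*q[0]/q[2],c["cy"]+f*q[1]/q[2]])
E
python3 - <<'E'
from h import *
d=pickle.load(open("c0.pkl","rb"));s,t=d["scene"],d["top"]
np.set_printoptions(precision=1,suppress=True)
print("handle top",tri(ray(s,388.5,189.7),ray(t,180.8,219.3)))
print("handle bot scene z120",plane(s,384,211.5,120))
print("mouth",plane(s,381.7,218,100),plane(t,187.6,225.7,100))
# tray
for n,c,w in(("s",s,(160,190,245,255)),("t",t,(300,205,395,300))):
    im=cv2.cvtColor(c["image"],cv2.COLOR_RGB2HSV);x0,y0,x1,y1=w
    m=np.zeros(im.shape[:2],np.uint8);m[y0:y1,x0:x1]=(im[y0:y1,x0:x1,1]<60)*255
    k=max(cv2.findContours(m,0,2)[0],key=cv2.contourArea);q=cv2.boxPoints(cv2.minAreaRect(k)) if n=="t" else cv2.approxPolyDP(k,8,True)[:,0].astype(float)
    P=np.array([plane(c,*p,22) for p in q]);print(n,q.tolist(),P,P.mean(0))
E
```

```text
handle top (array([584.9, 254.2, 196.4]), [np.float64(2.590419844691), np.float64(2.5904198446911075)])
handle bot scene z120 [584.4 259.5 120. ]
mouth [588.7 256.1 100. ] [582.2 250.8 100. ]
s [[233.0, 195.0], [170.0, 200.0], [167.0, 252.0], [237.0, 245.0]] [[ 395.2 -160.7   22. ]
 [ 413.9 -355.1   22. ]
 [ 627.1 -327.4   22. ]
 [ 606.3 -137.7   22. ]] [ 510.6 -245.2   22. ]
t [[311.4156494140625, 224.22988891601562], [374.24981689453125, 214.04055786132812], [384.45623779296875, 276.9800720214844], [321.6220703125, 287.1694030761719]] [[ 589.7 -136.8   22. ]
 [ 617.8 -343.3   22. ]
 [ 413.5 -361.    22. ]
 [ 387.  -160.1   22. ]] [ 502.  -250.3   22. ]
```

apply_moves:
  deltas:
    - [[1.5,-1.1,-1.0],[0,0,-0.03],100]
    - [[4.5,-3.4,-2.0],[0,0,-0.09],100]
    - [[7.5,-5.7,-3.0],[0,0,-0.15],100]
    - [[10.5,-8.0,-4.0],[0,0,-0.21],100]
    - [[13.5,-10.3,-5.0],[0,0,-0.27],100]
    - [[16.5,-12.6,-6.0],[0,0,-0.33],100]
    - [[19.5,-14.9,-7.0],[0,0,-0.39],100]
    - [[22.5,-17.2,-8.0],[0,0,-0.45],100]
    - [[25.5,-19.5,-9.0],[0,0,-0.51],100]
    - [[28.5,-21.8,-10.0],[0,0,-0.57],100]

```text
time: 0.93
position: [404.5, -354.3, 323.0]
ee_rot: [-180.0, 0.0, 49.5]
contact_force: [1.2, -0.3, 0.1]
finger_gap: 1.002
finger_force: 0.0
```

apply_moves:
  deltas:
    - [[3.4,-1.5,0],[0,0,-0.05],100]
    - [[6.8,-3.0,0],[0,0,-0.1],100]
    - [[10.2,-4.5,0],[0,0,-0.15],100]
    - [[13.6,-6.0,0],[0,0,-0.2],100]
    - [[17.0,-7.5,0],[0,0,-0.25],100]
    - [[20.4,-9.0,0],[0,0,-0.3],100]
    - [[23.8,-10.6,0],[0,0,-0.35],100]
    - [[27.2,-12.1,0],[0,0,-0.4],100]
    - [[30.6,-13.6,0],[0,0,-0.45],100]
    - [[34.0,-15.1,0],[0,0,-0.5],100]

```text
time: 1.77
position: [511.1, 1.8, 322.5]
ee_rot: [-180.0, 0.0, 78.1]
contact_force: [0.6, 0.7, 0.6]
finger_gap: 0.997
finger_force: 0.0
```

apply_moves:
  deltas:
    - [[3.7,0.3,0],[0,0,-0.03],100]
    - [[7.4,0.6,0],[0,0,-0.06],100]
    - [[11.1,0.9,0],[0,0,-0.09],100]
    - [[14.8,1.2,0],[0,0,-0.12],100]
    - [[18.5,1.5,0],[0,0,-0.15],100]
    - [[22.0,1.7,0],[0,0,-0.18],100]
    - [[24.5,1.9,0],[0,0,-0.2],100]
    - [[26.2,2.0,0],[0,0,-0.2],100]
    - [[26.2,2.0,0],[0,0,-0.2],100]
    - [[26.2,2.0,0],[0,0,-0.2],100]

```text
time: 2.6
position: [584.9, 252.8, 321.9]
ee_rot: [-179.9, 0.0, 89.5]
contact_force: [0.3, -0.1, -0.0]
finger_gap: 0.995
finger_force: 0.0
```

```bash
python3 - <<'E'
from cell import bot
import pickle,cv2
from h import *
np.set_printoptions(precision=2,suppress=True)
d={n:bot.read_camera(n) for n in("wrist","top","scene")};pickle.dump(d,open("c1.pkl","wb"))
c=d["wrist"];cv2.imwrite("pics/wrist1.png",c["image"][:,:,::-1]);o,_=ray(c,c["cx"]+1,c["cy"],1);print(c["vfov"],c["cx"],c["cy"],o,c["view"][2][:3])
print(proj(c,np.array([585,254,200.]),1));s=bot.observe();print(s["joint_pos"],s["position"],s["ee_rot"])
E
```

```text
65.70646984690485 274.7025762901324 202.2227846370715 [586.34 331.15 484.32] [-0.   -0.29 -0.96]
[274.15 193.74]
[ -0.99  24.15 -38.91  85.39  15.42  75.94 -41.91] [585.57 250.35 322.52] [180.     0.08  89.31]
```

View pics/wrist1.png

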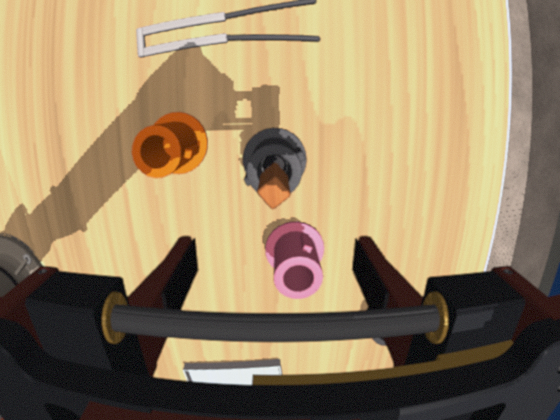

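The wrist view shows the handle's top face at about (274,188), turned roughly diamond-wise. The dark mould is at (275,158), the orange decoy at (160,148), the pink one at (297,262), and the fingertips at (190,243) and (360,243).

```bash
python3 - <<'E'
from h import *
np.set_printoptions(precision=1,suppress=True)
d=pickle.load(open("c1.pkl","rb"));c=d["wrist"];im=c["image"]
h=cv2.cvtColor(im,cv2.COLOR_RGB2HSV)
x0,y0,x1,y1=235,120,315,225
sub=im[y0:y1,x0:x1];hs=h[y0:y1,x0:x1]
m=((hs[:,:,1]>110)&(hs[:,:,0]<14)&(hs[:,:,2]>50)).astype(np.uint8)
k=max(cv2.findContours(m,0,2)[0],key=cv2.contourArea);mm=np.zeros_like(m);cv2.drawContours(mm,[k],-1,1,-1)
V=hs[:,:,2][mm>0];thr,_=cv2.threshold(V.reshape(-1,1),0,255,cv2.THRESH_OTSU);print(cv2.boundingRect(k),thr,np.percentile(V,[5,25,50,75,95]))
b=((mm>0)&(hs[:,:,2]>thr)).astype(np.uint8)
kb=max(cv2.findContours(b,0,1)[0],key=cv2.contourArea);print("bright",cv2.contourArea(kb),cv2.minAreaRect(kb),cv2.approxPolyDP(kb,3,True)[:,0].tolist())
P=np.array([plane(c,x+x0,y+y0,200,1)[:2] for x,y in kb[:,0]],np.float32);print("top face world",cv2.minAreaRect(P))
o=cv2.resize(sub,None,fx=5,fy=5,interpolation=cv2.INTER_CUBIC);cv2.imwrite("pics/crop1.png",np.clip(o*1.3,0,255)[:,:,::-1])
E
```

```text
(22, 43, 33, 46) 152.0 [ 72.  78. 141. 220. 229.]
bright 443.5 ((38.34117889404297, 73.06471252441406), (24.1877498626709, 23.862350463867188), 49.398704528808594) [[23, 71], [37, 88], [54, 75], [41, 64], [31, 64]]
top face world ((584.0735473632812, 254.3804931640625), (21.834720611572266, 22.372770309448242), 41.46133041381836)[ WARN:0@0.241] global loadsave.cpp:1063 imwrite_ Unsupported depth image for selected encoder is fallbacked to CV_8U.
```

View pics/crop1.png

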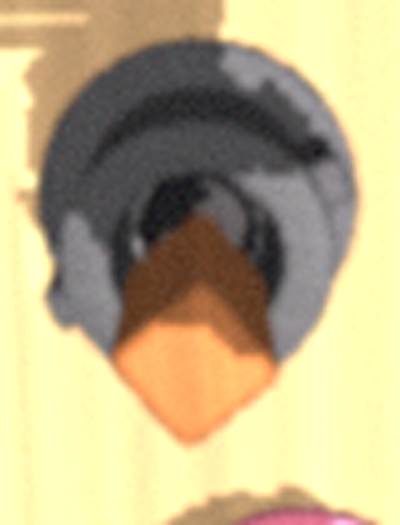

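```bash
python3 - <<'E'
from h import *
np.set_printoptions(precision=1,suppress=True)
d=pickle.load(open("c1.pkl","rb"));c=d["wrist"]
q=[(113,355),(190,445),(277,375),(198,285)]
P=np.array([plane(c,235+x/5,120+y/5,200,1)[:2] for x,y in q]);print(P,P.mean(0))
for i in range(4):
    e=P[(i+1)%4]-P[i];print(np.linalg.norm(e),np.degrees(np.arctan2(e[1],e[0]))%90)
# bore mouth inner ellipse: left edge(118,250) right (283,250) ; outer rim flange
for x,y in((115,245),(283,250)): print("bore",plane(c,235+x/5,120+y/5,100,1))
for x,y in((45,190),(357,190)): print("flange",plane(c,235+x/5,120+y/5,9,1))
# tri top centre wrist + scene + top
print(tri(ray(c,274,193,1),ray(d["scene"],388.5,189.7),ray(d["top"],180.8,219.3)))
E
```

```text
[[570.1 256.7]
 [583.8 239.5]
 [599.7 252.7]
 [585.5 269.5]] [584.8 254.6]
22.036566194123196 38.62491363720649
20.688143242605875 39.661221578861955
22.00067762787131 40.16308022015113
20.096913865846066 39.566774149541004
bore [565.4 257.9 100. ]
bore [605.8 256.3 100. ]
flange [540.  257.4   9. ]
flange [632.3 256.6   9. ]
(array([584.9, 254. , 196.6]), [np.float64(0.25077498211246707), np.float64(2.70418499856818), np.float64(2.481403717243408)])
```

apply_moves:
  deltas:
    - [[0.1,0,1.0],[0,0,0.09],100]
    - [[0.2,-0.1,2.0],[0,0,0.2],100]
    - [[0.2,-0.1,3.0],[0,0,0.31],100]
    - [[0.2,-0.1,4.0],[0,0,0.42],100]
    - [[0.2,-0.1,5.0],[0,0,0.53],100]
    - [[0.2,-0.1,6.0],[0,0,0.64],100]
    - [[0.2,-0.1,7.0],[0,0,0.75],100]
    - [[0.2,-0.1,8.0],[0,0,0.84],100]
    - [[0.2,-0.1,8.5],[0,0,0.87],100]
    - [[0.2,-0.1,8.5],[0,0,0.87],100]

```text
time: 3.58
position: [584.1, 252.0, 236.6]
ee_rot: [180.0, 0.1, 39.4]
contact_force: [0.9, 0.1, 0.1]
finger_gap: 0.999
finger_force: 0.0
```

```bash
python3 - <<'E'
from cell import bot
from h import *
np.set_printoptions(precision=2,suppress=True)
c=bot.read_camera("wrist");pickle.dump(c,open("c2.pkl","wb"))
s=bot.observe();print(s["joint_pos"],s["position"],s["ee_rot"])
im=c["image"];u,v=proj(c,np.array([585,254,200.]),1).astype(int);print(u,v,ray(c,1,1,1)[0])
x0,y0=max(u-80,0),max(v-60,0);o=cv2.resize(im[y0:y0+120,x0:x0+160],None,fx=4,fy=4,interpolation=cv2.INTER_CUBIC);print(x0,y0)
cv2.imwrite("pics/crop2.png",cv2.convertScaleAbs(o,alpha=1.3)[:,:,::-1])
E
```

```text
[ -8.32  25.64 -28.34  92.17  13.08  65.56 -90.23] [584.36 252.54 237.44] [179.97   0.06  39.52]
272 227 [645.85 301.81 398.91]
192 167
```

View pics/crop2.png

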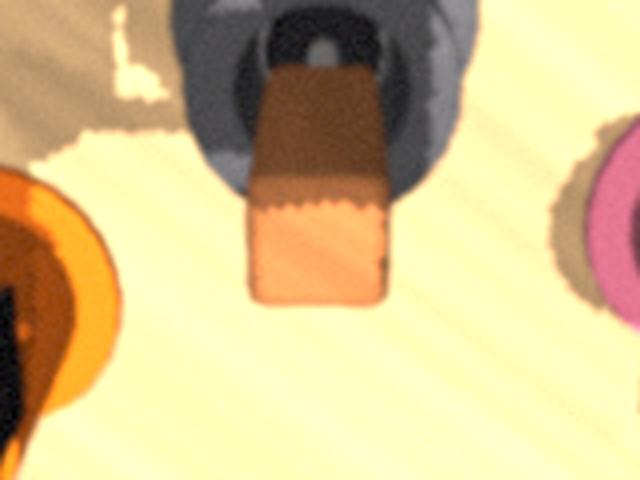

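The crop shows the handle's top face square to the gripper, centred at wrist pixel (271.5,227) against a predicted (272,227). I'll descend.

apply_moves:
  deltas:
    - [[0.1,0,1.2],[0,0,0],100]
    - [[0.1,0,2.6],[0,0,0],100]
    - [[0.1,-0.1,4.0],[0,0,0],100]
    - [[0.1,-0.1,5.4],[0,0,0],100]
    - [[0.1,-0.1,6.8],[0,0,0],100]
    - [[0.1,-0.1,8.0],[0,0,0],100]
    - [[0.1,-0.1,8.8],[0,0,0],100]
    - [[0.1,-0.1,9.3],[0,0,0],100]
    - [[0.1,-0.1,9.4],[0,0,0],100]
    - [[0.1,-0.1,9.4],[0,0,0],100]

```text
time: 4.47
position: [584.7, 255.7, 143.7]
ee_rot: [-180.0, -0.0, 39.6]
contact_force: [0.4, 0.1, -0.0]
finger_gap: 0.998
finger_force: 0.0
```

apply_moves:
  deltas:
    - [[0,0,0],[0,0,0],80]
    - [[0,0,0],[0,0,0],60]
    - [[0,0,0],[0,0,0],45]
    - [[0,0,0],[0,0,0],38]
    - [[0,0,0],[0,0,0],34]
    - [[0,0,0],[0,0,0],30]
    - [[0,0,0],[0,0,0],26]
    - [[0,0,0],[0,0,0],20]
    - [[0,0,0],[0,0,0],10]
    - [[0,0,0],[0,0,0],5]
  squeeze: 35

```text
time: 5.3
position: [584.5, 255.6, 143.6]
ee_rot: [180.0, 0.0, 39.6]
contact_force: [0.2, 0.5, -0.7]
finger_gap: 0.279
finger_force: 0.0
```

apply_moves:
  deltas:
    - [[0,0,0],[0,0,0],0]
    - [[0,0,0],[0,0,0],0]
    - [[0,0,0],[0,0,0],0]
    - [[0,0,0],[0,0,0],0]
    - [[0,0,0],[0,0,0],0]
    - [[0,0,0],[0,0,0],0]
    - [[0,0,0],[0,0,0],0]
    - [[0,0,0],[0,0,0],0]
    - [[0,0,0],[0,0,0],0]
    - [[0,0,0],[0,0,0],0]
  squeeze: 45

```text
time: 6.13
position: [584.5, 255.6, 143.6]
ee_rot: [180.0, 0.0, 39.6]
contact_force: [-0.6, 0.8, -0.7]
finger_gap: 0.276
finger_force: 45.0
```

apply_moves:
  deltas:
    - [[0,0,-0.3],[0,0,0],0]
    - [[0,0,-0.9],[0,0,0],0]
    - [[0,0,-1.5],[0,0,0],0]
    - [[0,0,-2.1],[0,0,0],0]
    - [[0,0,-2.7],[0,0,0],0]
    - [[0,0,-3.3],[0,0,0],0]
    - [[0,0,-3.9],[0,0,0],0]
    - [[0,0,-4.3],[0,0,0],0]
    - [[0,0,-4.3],[0,0,0],0]
    - [[0,0,-4.3],[0,0,0],0]

```text
time: 6.97
position: [584.7, 255.7, 186.9]
ee_rot: [180.0, -0.0, 39.6]
contact_force: [1.0, -0.4, -3.0]
finger_gap: 0.272
finger_force: 45.0
```

apply_moves:
  deltas:
    - [[0,0,0.3],[0,0,0],0]
    - [[0,0,0.9],[0,0,0],0]
    - [[0,0,1.5],[0,0,0],0]
    - [[0,0,2.1],[0,0,0],0]
    - [[0,0,2.7],[0,0,0],0]
    - [[0,0,3.3],[0,0,0],0]
    - [[0,0,3.8],[0,0,0],0]
    - [[0,0,4.2],[0,0,0],0]
    - [[0,0,4.3],[0,0,0],0]
    - [[0,0,4.3],[0,0,0],0]

```text
time: 7.8
position: [584.6, 255.8, 143.6]
ee_rot: [180.0, -0.0, 39.6]
contact_force: [-0.5, -0.1, -1.8]
finger_gap: 0.272
finger_force: 45.0
```

apply_moves:
  deltas:
    - [[0,0,0.05],[0,0,0],0]
    - [[0,0,0.1],[0,0,0],0]
    - [[0,0,0.1],[0,0,0],0]
    - [[0,0,0.1],[0,0,0],0]
    - [[0,0,0.1],[0,0,0],0]
    - [[0,0,0.1],[0,0,0],0]
    - [[0,0,0.1],[0,0,0],0]
    - [[0,0,0.1],[0,0,0],0]
    - [[0,0,0.1],[0,0,0],0]
    - [[0,0,0.1],[0,0,0],0]

```text
time: 8.63
position: [584.6, 255.8, 143.6]
ee_rot: [180.0, -0.0, 39.6]
contact_force: [-1.4, -0.6, 6.0]
finger_gap: 0.271
finger_force: 45.0
```

Floor contact is confirmed at 6 N. Now the second stroke.

apply_moves:
  deltas:
    - [[0,0,-0.3],[0,0,0],0]
    - [[0,0,-0.9],[0,0,0],0]
    - [[0,0,-1.5],[0,0,0],0]
    - [[0,0,-2.1],[0,0,0],0]
    - [[0,0,-2.7],[0,0,0],0]
    - [[0,0,-3.3],[0,0,0],0]
    - [[0,0,-3.9],[0,0,0],0]
    - [[0,0,-4.4],[0,0,0],0]
    - [[0,0,-4.4],[0,0,0],0]
    - [[0,0,-4.4],[0,0,0],0]

```text
time: 9.47
position: [584.7, 255.7, 187.0]
ee_rot: [180.0, -0.0, 39.6]
contact_force: [-0.5, 0.3, -1.6]
finger_gap: 0.274
finger_force: 45.0
```

apply_moves:
  deltas:
    - [[0,0,0.3],[0,0,0],0]
    - [[0,0,0.9],[0,0,0],0]
    - [[0,0,1.5],[0,0,0],0]
    - [[0,0,2.1],[0,0,0],0]
    - [[0,0,2.7],[0,0,0],0]
    - [[0,0,3.3],[0,0,0],0]
    - [[0,0,3.9],[0,0,0],0]
    - [[0,0,4.2],[0,0,0],0]
    - [[0,0,4.4],[0,0,0],0]
    - [[0,0,4.4],[0,0,0],0]

```text
time: 10.3
position: [584.3, 255.6, 143.6]
ee_rot: [180.0, 0.0, 39.6]
contact_force: [-3.4, -2.2, 6.9]
finger_gap: 0.268
finger_force: 45.0
```

apply_moves:
  deltas:
    - [[0,0,-0.6],[0,0,0],0]
    - [[0,0,-2.0],[0,0,0],0]
    - [[0,0,-4.0],[0,0,0],0]
    - [[0,0,-6.2],[0,0,0],0]
    - [[0,0,-8.6],[0,0,0],0]
    - [[0,0,-11.0],[0,0,0],0]
    - [[0,0,-13.5],[0,0,0],0]
    - [[0,0,-16.0],[0,0,0],0]
    - [[0,0,-18.0],[0,0,0],0]
    - [[0,0,-19.0],[0,0,0],0]

```text
time: 11.13
position: [585.4, 256.5, 337.0]
ee_rot: [179.9, -0.3, 39.6]
contact_force: [1.0, 0.3, -1.3]
finger_gap: 0.273
finger_force: 45.0
```

```bash
python3 - <<'E'
from cell import bot
import cv2,pickle
from h import *
np.set_printoptions(precision=2,suppress=True)
c=bot.read_camera("scene");cv2.imwrite("pics/s3.png",c["image"][:,:,::-1])
s=bot.observe();print(s["joint_pos"],s["position"],s["contact_force"])
E
```

```text
[ -8.12  21.82 -29.12  84.54  10.8   76.03 -88.45] [585.72 256.71 337.66] [0.68 0.46 0.27]
```

View pics/s3.png

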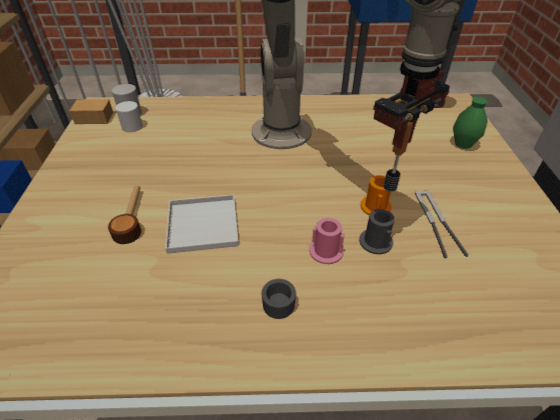

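The brush is fully out, with its head at (392,180), and the dark mould is still standing at (377,232). I'll carry it towards the tray and turn the yaw on the way.

apply_moves:
  deltas:
    - [[-0.8,0.8,0],[0,0,0.03],0]
    - [[-2.4,2.3,0],[0,0,0.09],0]
    - [[-4.2,4.1,0],[0,0,0.15],0]
    - [[-6.1,6.0,0],[0,0,0.22],0]
    - [[-8.0,7.9,0],[0,0,0.29],0]
    - [[-10.0,9.8,0],[0,0,0.36],0]
    - [[-12.0,11.7,0],[0,0,0.43],0]
    - [[-14.0,13.6,0],[0,0,0.5],0]
    - [[-16.0,15.6,0],[0,0,0.57],0]
    - [[-18.0,17.6,0],[0,0,0.64],0]

```text
time: 12.02
position: [556.3, 2.8, 330.8]
ee_rot: [180.0, 0.2, 2.6]
contact_force: [1.6, 0.1, -1.8]
finger_gap: 0.271
finger_force: 45.0
```

```bash
python3 - <<'E'
from cell import bot
import cv2,pickle
from h import *
np.set_printoptions(precision=2,suppress=True)
s=bot.observe();print(s["joint_pos"],s["position"],s["ee_rot"])
for a in(45,-45):
  for rel in(0,90,180):
    M=R.from_euler("y",-116,degrees=True)*R.from_euler("z",rel,degrees=True)*R.from_euler("x",180,degrees=True)*R.from_euler("x",a,degrees=True)
    print(a,rel,M.as_euler("ZYZ",degrees=True))
# better tray centre: quadrilaterals from both views, mean of diagonal intersections
E
```

```text
[  8.52  12.43 -18.14  96.41   4.04  71.97 -97.9 ] [556.31   2.85 330.83] [179.98   0.17   2.58]
45 0 [ 48.05  71.94 160.97]
45 90 [  0. 109.  90.]
45 180 [-48.05  71.94  19.03]
-45 0 [ -48.05   71.94 -160.97]
-45 90 [-0. 19. 90.]
-45 180 [ 48.05  71.94 -19.03]
```

apply_moves:
  deltas:
    - [[-0.3,1.9,0],[0,0,0.06],0]
    - [[-0.6,3.9,0],[0,0,0.12],0]
    - [[-0.9,6.0,0],[0,0,0.18],0]
    - [[-1.3,8.2,0],[0,0,0.24],0]
    - [[-1.6,10.4,0],[0,0,0.3],0]
    - [[-1.9,12.6,0],[0,0,0.36],0]
    - [[-2.2,14.8,0],[0,0,0.41],0]
    - [[-2.5,16.8,0],[0,0,0.45],0]
    - [[-2.8,17.8,0],[0,0,0.48],0]
    - [[-2.8,18.1,0],[0,0,0.48],0]

```text
time: 12.85
position: [538.4, -179.9, 332.5]
ee_rot: [180.0, 0.0, -24.9]
contact_force: [-0.1, -0.1, -1.0]
finger_gap: 0.275
finger_force: 45.0
```

apply_moves:
  deltas:
    - [[0,0,0.2],[-0.03,0,0],0]
    - [[0,0,0.8],[-0.1,0,0],0]
    - [[0,0,1.6],[-0.18,0,0],0]
    - [[0,0,2.6],[-0.27,0,0],0]
    - [[0,0,3.6],[-0.36,0,0],0]
    - [[0,0,4.6],[-0.46,0,0],0]
    - [[0,0,5.6],[-0.56,0,0],0]
    - [[0,0,6.6],[-0.66,0,0],0]
    - [[0,0,7.4],[-0.74,0,0],0]
    - [[0,0,8.0],[-0.785,0,0],0]

```text
time: 13.68
position: [539.9, -173.2, 250.4]
ee_rot: [134.9, 0.2, -24.2]
contact_force: [-0.2, 0.8, -1.8]
finger_gap: 0.271
finger_force: 45.0
```

apply_moves:
  deltas:
    - [[0,0,0],[0,0,0],0]
    - [[0,0,0],[0,0,0],0]
    - [[0,0,0],[0,0,0],0]
    - [[0,0,0],[0,0,0],0]
    - [[0,0,0],[0,0,0],0]
    - [[0,0,0],[0,0,0],0]
    - [[0,0,0],[0,0,0],0]
    - [[0,0,0],[0,0,0],0]
    - [[0,0,0],[0,0,0],0]
    - [[0,0,0],[0,0,0],0]

```text
time: 14.52
position: [539.1, -176.9, 252.7]
ee_rot: [135.0, -0.0, -24.6]
contact_force: [-0.6, 0.6, -1.0]
finger_gap: 0.268
finger_force: 45.0
```

```bash
python3 - <<'E'
from cell import bot
import cv2,pickle
from h import *
np.set_printoptions(precision=2,suppress=True)
d={n:bot.read_camera(n) for n in("scene","top","wrist")};pickle.dump(d,open("c3.pkl","wb"))
o=np.hstack([cv2.resize(d["scene"]["image"][110:290,120:320],(400,360)),cv2.resize(d["top"]["image"][180:360,250:450],(400,360))])
cv2.imwrite("pics/f1.png",o[:,:,::-1])
s=bot.observe();print(s["joint_pos"],s["position"],s["ee_rot"],s["contact_force"])
Rm=R.from_euler("xyz",s["ee_rot"],degrees=True).as_matrix();print("tz",Rm[:,2],"head",s["position"]+108.5*Rm[:,2])
E
```

```text
[  -4.55   27.98   -6.15   97.66   38.18   86.17 -139.06] [ 539.17 -176.82  252.61] [135.02   0.   -24.59] [-0.01  0.34 -1.68]
tz [-0.29 -0.64 -0.71] head [ 507.26 -246.55  175.86]
```

View pics/f1.png

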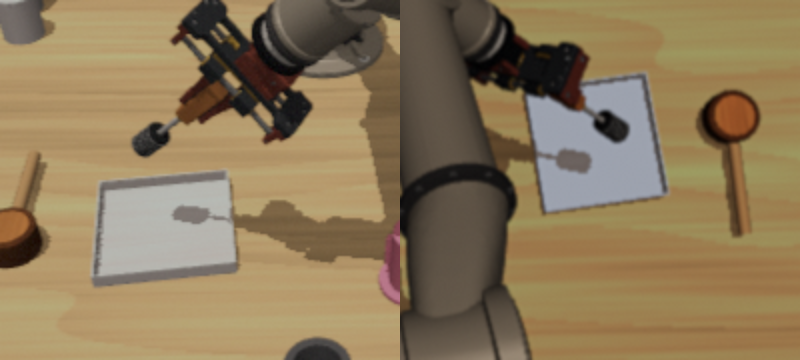

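```bash
python3 - <<'E'
from h import *
np.set_printoptions(precision=1,suppress=True)
d=pickle.load(open("c3.pkl","rb"));s,t=d["scene"],d["top"]
print("head",tri(ray(s,195.5,179.5),ray(t,355.5,242.5)))
S=np.array([(101,181),(227,172),(238,268),(95,277)])/2+(120,110);T=(np.array([(525,93),(647,73),(667,192),(546,212)])-(400,0))/2+(250,180)
for c,Q in((s,S),(t,T)):
    P=np.array([plane(c,*q,22) for q in Q]);print(P[:,:2],P.mean(0),[np.linalg.norm(P[i]-P[i-1]) for i in range(4)])
E
```

```text
head (array([ 506.2, -245. ,  176.4]), [np.float64(2.405102954906759), np.float64(2.40510295490688)])
[[ 416.3 -353.1]
 [ 400.  -158.9]
 [ 602.8 -132.3]
 [ 614.4 -328.2]] [ 508.4 -243.1   22. ] [np.float64(199.63808557787812), np.float64(194.91904075652934), np.float64(204.49755316828225), np.float64(196.21922615085396)]
[[ 582.1 -139.9]
 [ 609.7 -340.3]
 [ 416.7 -358.2]
 [ 390.6 -164.7]] [ 499.8 -250.8   22. ] [np.float64(193.154275561754), np.float64(202.21546447649186), np.float64(193.8259762021024), np.float64(195.28298130158942)]
```

The brush is tipped 45° over the tray, head at scene (195,180) and top (355,242), which triangulates to the tray's middle. I'll lower it about 32 mm for the 10 cm clearance.

apply_moves:
  deltas:
    - [[0,-0.2,0.2],[0,0,0],0]
    - [[0,-0.6,0.6],[0,0,0],0]
    - [[0,-1.0,1.1],[0,0,0],0]
    - [[-0.1,-1.4,1.6],[0,0,0],0]
    - [[-0.1,-1.8,2.0],[0,0,0],0]
    - [[-0.1,-2.0,2.3],[0,0,0],0]
    - [[-0.1,-2.1,2.4],[0,0,0],0]
    - [[-0.1,-2.1,2.4],[0,0,0],0]
    - [[-0.1,-2.1,2.4],[0,0,0],0]
    - [[-0.1,-2.1,2.4],[0,0,0],0]

```text
time: 15.5
position: [537.6, -178.4, 221.1]
ee_rot: [135.0, -0.0, -24.6]
contact_force: [0.8, -0.3, -1.8]
finger_gap: 0.275
finger_force: 45.0
```

apply_moves:
  deltas:
    - [[0,0,0],[0,0,0],0]
    - [[0,0,0],[0,0,0],0]
    - [[0,0,0],[0,0,0],0]
    - [[0,0,0],[0,0,0],0]
    - [[0,0,0],[0,0,0],0]
    - [[0,0,0],[0,0,0],0]
    - [[0,0,0],[0,0,0],0]
    - [[0,0,0],[0,0,0],0]
    - [[0,0,0],[0,0,0],0]
    - [[0,0,0],[0,0,0],0]

```text
time: 16.33
position: [537.4, -178.4, 220.8]
ee_rot: [135.0, 0.0, -24.6]
contact_force: [0.7, 0.1, -1.1]
finger_gap: 0.272
finger_force: 45.0
```

```bash
python3 - <<'E'
from cell import bot
import cv2
from h import *
np.set_printoptions(precision=2,suppress=True)
c=bot.read_camera("scene");cv2.imwrite("pics/f2.png",c["image"][:,:,::-1])
s=bot.observe();print(s["joint_pos"],s["joint_velocities"],s["position"],s["ee_rot"],s["finger_force"])
Rm=R.from_euler("xyz",s["ee_rot"],degrees=True).as_matrix();print("head",s["position"]+108.5*Rm[:,2])
E
```

```text
[  -4.46   29.88   -6.12   99.28   38.63   83.38 -141.2 ] [-0.09  0.05 -0.04 -0.02  0.02  0.01  0.02] [ 537.36 -178.38  220.82] [135.02   0.   -24.59] 44.99386131763458
head [ 505.44 -248.11  144.07]
```

View pics/f2.png

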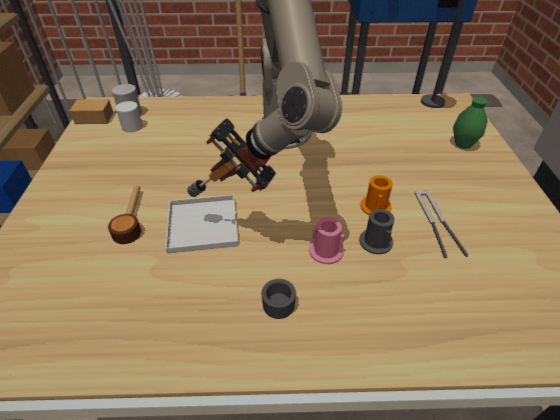

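The brush is held still at 45°, with its head at scene (197,188) above the tray. The dark mould is still standing at (377,232) and the bystanders haven't moved. Handing in.

```bash
python3 -c "
from cell import bot
print(bot.finish_job())"
```

```text
the job is handed in; nothing more can be done
None
```

I scrubbed the bore with two strokes of about 43 mm, pressing the brush to the floor each time, then handed the job in at about 16 s with the brush held still at 45° over the tray's middle, its bristle head about 9 to 11 cm clear of the tray (rim and floor); the mould is still standing and the other tools look unmoved.

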